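# Clear the mitre block and clamp the next price rail

### The job

The next red price rail lies ready in the wooden mitre block, against its fence and stop, but four offcuts of the last one are still on the bed: take the bench brush and sweep them all along the bed into the dustpan at its left end, without touching them with the fingers or shifting rail or pan, then set the brush down on the counter, clear of block and pan. Now fasten the rail for sawing: turn the clamp's black knob clockwise until its pad touches the rail, and from there a quarter of a turn more, no tighter. Leave the other things on the counter alone.

Things in the scene. Friction and masses are not known exactly. Their poses are not given: they have to be found in the camera images.
- mitre_block: fixed wooden mitre block, 150 deep, 240 long (mm). Origin on the counter; x away from the robot, y left along the fence, z up. Flat bed at z = 25 from x = -80 to the fence (face at x = 48, top z = 61), y = -120 to 120 (mm), no lip in front or at the ends. The rail covers x = 24 to 48; a steel stop block (x = 24 to 48, y = 103 to 117, top z = 51) ends the fence at the left
- bed_end (a point): middle of the open left edge of the free bed, where the offcuts go over into the pan: x = -28, y = 120, z = 25 mm in the block's frame, same axes
- clamp_knob (a joint): knob angle (rad), grows clockwise seen from above (tightening), 0 to 4.2, stays where left (friction 0.1 N m); screw 12 mm a turn. Starts loose at 0.2 to 0.9; the sprung pad touches the rail at 1.40, then pushes about 18 N more a rad (moment 0.04 N m a rad). At 0 the bar's white-lined wing points along the block's +x, away from the robot, at the white mark on the clamp arm
- knob_grip (a point): centre of the knob's black bar (46 long, 13 thick, 24 high), on its upright axis, 130 mm above the counter, at x = 36, y = -82 of the block; gripped from above across the 13 mm. x of this frame runs along the bar to the white-lined wing. The grey clamp arm below (top 26 mm under this point) runs back to its upright behind the fence; its boss, radius 14, is 22 mm under this point
- price_rail: the next rail: red plastic channel, mouth down, 24 wide (x), 270 long (y), 16 high (mm), 90 g, loose. Origin at the centre of its underside. It starts within 1.5 mm of fence and stop and sticks 48 mm out at the block's right end
- rail_seat (a point): fixed point of the block where the rail's origin lies when the rail is against fence and stop (x = 35.5, y = -32.5, z = 25 mm in the block's frame)
- brush: bench brush, wooden back, dark stiff bristles, 95 to 160 g, standing on its bristles. Origin at the centre of the bristles' underside; x from handle to head tip (mm): bristles x = -45 to 45, y = -12 to 12, z = 0 to 36; back x = -50 to 50, 30 wide, z = 36 to 54; neck x = -75 to -50, 22 wide; handle on to x = -145, 24 wide. Centre of mass about x = -24
- brush_grip (a point): middle of the brush's neck, x = -62, z = 46 mm in the brush's frame, same axes: 22 wide (y), 16 high; gripped from above across its width
- dustpan: blue dustpan, 450 g, loose on the counter, the lip of its open mouth (its -y side) tucked 6 to 12 mm under the block's left end. Origin at the centre of the floor's underside (mm): floor 160 (x) by 130 (y), 3 thick; side walls from y = -49 on, 4 thick, 20 high, from y = -10 on 36 high; back wall at y = 65, 36 high; handle on to y = 125, 30 high
- card_terminal: bystander: card terminal, to be left alone
- glass_1: bystander: glass, to be left alone
- stapler: bystander: stapler, to be left alone
- tape_1: bystander: roll of tape, to be left alone
- clamp_pad: black rubber pad, 22 across, under the clamp's screw, above the rail; origin at its underside, which stands 1 to 2.5 mm over the rail at the start
- offcut_1: offcut of the red rail: channel 24 mm wide (its x), 16 mm long (its y), 16 mm high, 12 g, lying mouth down on the bed. Origin at the centre of its underside
- offcut_2: offcut of the red rail: channel 24 mm wide (its x), 22 mm long (its y), 16 mm high, 12 g, lying mouth down on the bed. Origin at the centre of its underside
- offcut_3: offcut of the red rail: channel 24 mm wide (its x), 26 mm long (its y), 16 mm high, 12 g, lying mouth down on the bed. Origin at the centre of its underside
- offcut_4: offcut of the red rail: channel 24 mm wide (its x), 19 mm long (its y), 16 mm high, 12 g, lying mouth down on the bed. Origin at the centre of its underside

How it is judged (in metres and radians):
On the way, in this order (a step that is already met when the one before it is completed fails the run):
1. all four offcuts lie in the dustpan while the clamp is still loose (x of offcut_1 in the frame of dustpan between -0.078 and 0.078 m and y of each of offcut_1, offcut_2, offcut_3, offcut_4 in the frame of dustpan below 0.064 m and height (world z) of each of offcut_1, offcut_2, offcut_3, offcut_4 below 0.045 m and (y of offcut_1 in the frame of mitre_block above 0.128 m or (y of offcut_1 in the frame of mitre_block above 0.117 m and height (world z) of offcut_1 below 0.021 m)) and x of offcut_2 in the frame of dustpan between -0.078 and 0.078 m and (y of offcut_2 in the frame of mitre_block above 0.128 m or (y of offcut_2 in the frame of mitre_block above 0.117 m and height (world z) of offcut_2 below 0.021 m)) and x of offcut_3 in the frame of dustpan between -0.078 and 0.078 m and (y of offcut_3 in the frame of mitre_block above 0.128 m or (y of offcut_3 in the frame of mitre_block above 0.117 m and height (world z) of offcut_3 below 0.021 m)) and x of offcut_4 in the frame of dustpan between -0.078 and 0.078 m and (y of offcut_4 in the frame of mitre_block above 0.128 m or (y of offcut_4 in the frame of mitre_block above 0.117 m and height (world z) of offcut_4 below 0.021 m)) and value of joint clamp_knob below 1.5 rad), for 0.2 s.
2. the knob is turned about a quarter turn past the touch (value of joint clamp_knob above 2.52 rad), for 0.1 s.
At the end, for the whole second after the job is handed in: All four offcuts lie in the dustpan (moved under 25 mm); the rail is in its place (within 8 mm, 3 degrees), pressed by the pad, the knob a quarter turn (1.57 rad, 0.45 either way) past the touch; the released brush rests on the counter touching neither block nor pan (x of offcut_1 in the frame of dustpan between -0.078 and 0.078 m and y of each of offcut_1, offcut_2, offcut_3, offcut_4 in the frame of dustpan below 0.064 m and height (world z) of each of offcut_1, offcut_2, offcut_3, offcut_4 below 0.045 m and (y of offcut_1 in the frame of mitre_block above 0.128 m or (y of offcut_1 in the frame of mitre_block above 0.117 m and height (world z) of offcut_1 below 0.021 m)) and x of offcut_2 in the frame of dustpan between -0.078 and 0.078 m and (y of offcut_2 in the frame of mitre_block above 0.128 m or (y of offcut_2 in the frame of mitre_block above 0.117 m and height (world z) of offcut_2 below 0.021 m)) and x of offcut_3 in the frame of dustpan between -0.078 and 0.078 m and (y of offcut_3 in the frame of mitre_block above 0.128 m or (y of offcut_3 in the frame of mitre_block above 0.117 m and height (world z) of offcut_3 below 0.021 m)) and x of offcut_4 in the frame of dustpan between -0.078 and 0.078 m and (y of offcut_4 in the frame of mitre_block above 0.128 m or (y of offcut_4 in the frame of mitre_block above 0.117 m and height (world z) of offcut_4 below 0.021 m)) and distance between price_rail and rail_seat below 0.008 m and angle between the y axis of price_rail and the y axis of mitre_block, either way round below 0.05 rad and value of joint clamp_knob between 2.52 and 3.42 rad and contact force between clamp_pad and price_rail above 10 N and height (world z) of brush below 0.02 m and contact force between brush and mitre_block below 0.05 N and contact force between brush and dustpan below 0.05 N and linear speed of brush below 0.02 m/s and distance of dustpan from where it was at the start of the episode below 0.025 m).
It fails at once if the fingers touch an offcut (contact force between the fingers and offcut_1 above 0.3 N or contact force between the fingers and offcut_2 above 0.3 N or contact force between the fingers and offcut_3 above 0.3 N or contact force between the fingers and offcut_4 above 0.3 N).
It fails at once if the clamp is overtightened (0.45 rad and more past the quarter turn) (value of joint clamp_knob above 3.42 rad).
It fails at once if the rail is pushed more than 15 mm from its place (distance between price_rail and rail_seat above 0.015 m).
It fails at once if another thing on the counter is shifted by more than 20 mm (distance of any of card_terminal, glass_1, stapler, tape_1 from where it was at the start of the episode above 0.02 m).
It also fails if it takes over 67 s, if anything falls off the work surface, if the arm or the gripper's body presses on something with over 40 N, if the wrist force passes 120 N, or if a joint passes its speed limit or range.

### The arm

A 6-joint arm with a two-finger parallel gripper is mounted at the origin on a cart in front of the work surface, level with it; the furniture and walls round the work are solid. World frame = base frame: x ahead of the robot, y to its left, z up, the work surface at z = 0. Lengths are in mm, angles in rad, forces in N, time in s.
With the tool pointing down it reaches from about 275 to 750 mm from the base axis. Payload 10.2 kg.
Tool frame: the origin (TCP) lies on the centre line of the jaws, within the pads' length; the fingertips stand finger_overhang ahead of it and the grasp point (between the pads) lies 6 mm ahead of it (finger_overhang is the distance from the TCP to the fingertips, in mm); z points along the fingers, y is the line along which they close (so a half turn about z gives the same grasp; the last joint's range is limited). The gripper opens to 85 mm and grips with 20 to 120 N. Pads are 22 mm wide; open, the fingers measure 114 mm over their backs; the gripper's body (76 mm by 85 mm) begins 54 mm behind the grasp point. The pads swing forward as they close: fully open they stand 13 mm farther back than shut.
Start: joints at [-1.533, 0.313, 1.498, -0, 1.331, -0.223], TCP at [135.36, -507.256, 256.294] pointing down, gripper open.
Joint ranges: [-2.94, 2.94], [-0.97, 2.17], [0.19, 2.56], [-1.23, 4.37], [0.02, 3.11], [-2.88, 2.88]. Speed limits (rad/s): [2.39, 2.39, 3.01, 3.14, 3.14, 3.14].

### API

Orientations are given as a rotation vector (axis times angle).
In Python, from bench import get_obs, grab_frame, finish_job, finger_overhang gives the robot as it stands.
- The arm moves only by the shell command python3 -m inch 'ROWS' [OPENING] [FORCE]. ROWS is JSON, a list of rows, each a list of 4 numbers: the shift along the world's x, y, z in mm, then the turn about the world's z in degrees. In form: [[tx, ty, tz, twist], ...]. A call has 1 to 8 rows; each row shifts and turns the commanded pose from where the row before left it; what a row does not reach is not made up. A row lasts 1/12 s, in which the tool goes at most 41.7 mm and 7.16 degrees, less where a joint would pass 70% of its speed; a pose out of reach is approached as far as the arm can. A call with a gripper value outside its range is refused whole. OPENING is the closure, from -1 (fully open) to 1 (shut), set as the call begins (- or left out, the last holds). The fingers move at their own pace and stop on an object; FORCE is the grip in N (left out, the last holds). Time passes only in rows, so rows that do not move let the fingers close. It gives the time, the measured TCP pose, the force, the opening and the grip force at its end, in the units of the state.
- get_obs(): the state, without advancing time (a new reading comes with each control period).
- grab_frame(name): name is "side" or "top" or "wrist"; returns a dict with "image" (480x640x3 uint8, red, green, blue), "fx", "fy", "cx", "cy" (pixels), "extrinsics" (4x4, takes a point from world to camera coordinates). Camera axes: x right, y down, z forward; pixel columns grow to the right and rows downward; lengths in mm; the calibration is good to about 2 mm. A picture is of the moment at which its call begins. There is no depth.
- finish_job(): hands the job in; it is judged then, once.
The state is a dict: "t": time; "q": joint angles; "joint_velocities": joint speeds; "joint_efforts": joint torques, N m; "tool_pos": TCP position; "eef_rot": TCP orientation; "contact_force": force on the tool from outside, world axes, zero at the start; "wrist_torque": the same for the moment, N m; "grip_width": finger opening in mm; "grasp_force": force on a finger pad.
Only numpy, scipy, OpenCV 4.12 (cv2) and the standard library are available. Lean on these libraries where they do the work, as an engineer would, in place of code of your own. Each camera call takes 0.05 s, during which the arm holds its last target. There are 200 camera calls.

## Working session

There is one attempt and no reset: what is moved stays moved. The work goes in short steps, Python scripts to look and compute and a shell command to move; the robot and the scene stay as the last step left them, time stands still between calls to the robot, and variables do not carry over. Pictures are saved under pics/ and viewed, at most 13 in all, crops included, and the job is handed in when it is done.

```bash
ls; mkdir -p pics
python3 - <<'E'
from bench import *
import cv2,numpy as np,pickle
print(finger_overhang,get_obs())
for n in("side","top"):
    f=grab_frame(n);cv2.imwrite(f"pics/{n}0.png",f["image"][:,:,::-1]);pickle.dump(f,open(f"{n}0.pkl","wb"))
    print(n,f["fx"],f["cx"],f["cy"],np.round(f["extrinsics"],3).tolist())
E
```

```text
pics
25.0 {'t': 0.0, 'q': array([-1.53340492e+00,  3.13502110e-01,  1.49847458e+00, -1.49472454e-05,
        1.33100661e+00, -2.23412736e-01]), 'joint_velocities': array([-4.95256431e-04,  2.76318156e-04,  6.18242274e-04, -5.81595568e-04,
        9.65803422e-04, -2.82746565e-05]), 'joint_efforts': array([ 2.42160795e-04, -4.12255669e+01, -2.59744424e+01, -1.45499498e-04,
        4.11456669e-03, -1.19111522e-05]), 'tool_pos': array([ 135.34457571, -507.00773476,  255.69428015]), 'eef_rot': array([-3.11354462e+00, -4.08335447e-01, -1.80096532e-04]), 'contact_force': array([-0.31061777,  0.12457991, -0.24634516]), 'wrist_torque': array([ 0.01332749, -0.00589674, -0.00187596]), 'grasp_force': 0.0, 'grip_width': 85.40501027296376}
side 540.4931643214654 313.27261212701154 243.90386426977406 [[0.8, -0.599, -0.018, -568.228], [-0.475, -0.616, -0.628, 248.08], [0.365, 0.511, -0.778, 1373.115], [0.0, 0.0, 0.0, 1.0]]
top 547.2625092345615 312.86996455082965 242.62265879584766 [[-0.024, -1.0, 0.005, -146.253], [-0.986, 0.022, -0.165, 614.866], [0.164, -0.009, -0.986, 1653.497], [0.0, 0.0, 0.0, 1.0]]
```

View pics/top0.png

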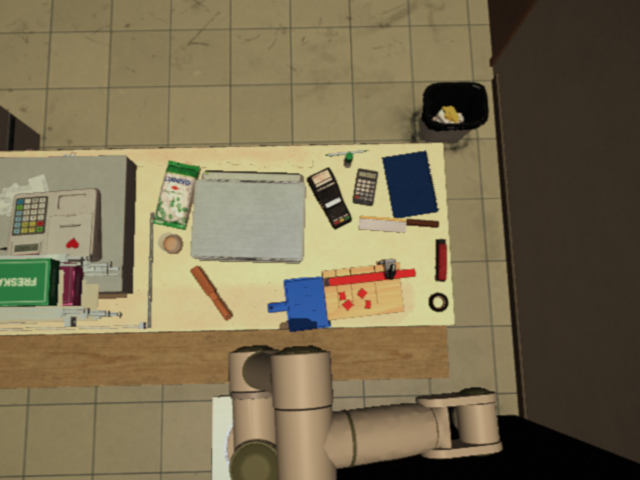

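View pics/side0.png

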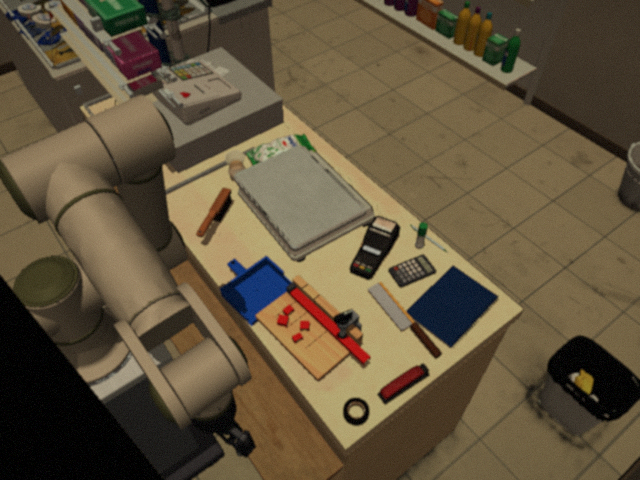

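```bash
cat > h.py <<'E'
import numpy as np,cv2,pickle
def ray(f,u,v,z):
    E=f["extrinsics"];R=E[:3,:3];c=-R.T@E[:3,3]
    d=R.T@np.array([(u-f["cx"])/f["fx"],(v-f["cy"])/f["fy"],1.])
    return c+d*(z-c[2])/d[2]
def proj(f,p):
    E=f["extrinsics"];q=E[:3,:3]@np.asarray(p,float)+E[:3,3]
    return np.array([f["fx"]*q[0]/q[2]+f["cx"],f["fy"]*q[1]/q[2]+f["cy"]])
def blobs(f,lo,hi,amin=15):
    h=cv2.cvtColor(f["image"],cv2.COLOR_RGB2HSV)
    m=cv2.inRange(h,lo,hi)
    if lo[0]==0: m|=cv2.inRange(h,(172,lo[1],lo[2]),(180,255,255))
    return [c for c in cv2.findContours(m,0,cv2.CHAIN_APPROX_NONE)[0] if cv2.contourArea(c)>amin]
def quad(f,c,z):
    return np.round([ray(f,*p,z)[:2] for p in cv2.boxPoints(cv2.minAreaRect(c))],1)
E
python3 - <<'E'
from h import *
T=pickle.load(open("top0.pkl","rb"));S=pickle.load(open("side0.pkl","rb"))
for n,f in(("T",T),("S",S)):
    for c in blobs(f,(0,150,90),(7,255,255),6):
        r=cv2.minAreaRect(c); z=41
        if r[0][0]<150 or r[0][1]<120: continue
        print(n,"red",np.round(r[0]),np.round(r[1]),np.round(ray(f,*r[0],z)[:2]),quad(f,c,z).tolist() if max(r[1])>25 else "")
    for c in blobs(f,(105,150,60),(125,255,255),200):
        print(n,"blue",np.round(cv2.minAreaRect(c)[0]),quad(f,c,20).tolist())
a=cv2.resize(T["image"][255:335,180:260],(400,400),interpolation=2)
b=cv2.resize(S["image"][170:250,180:260],(400,400),interpolation=2)
cv2.imwrite("pics/c1.png",np.hstack([a,b])[:,:,::-1])
E
```

```text
T red [368. 304.] [4. 7.] [ 417. -324.] 
T red [348. 305.] [7. 7.] [ 418. -263.] 
T red [342. 296.] [7. 5.] [ 445. -247.] 
T red [362. 293.] [6. 7.] [ 453. -308.] 
T red [357. 278.] [ 8. 56.] [ 497. -294.] [[501.9, -205.7], [517.3, -380.3], [492.9, -381.9], [477.7, -207.7]]
T red [404. 273.] [ 8. 21.] [ 511. -442.] 
T red [442. 262.] [35.  6.] [ 544. -562.] [[599.7, -556.0], [599.3, -574.8], [489.3, -567.9], [489.7, -549.2]]
T blue [297. 304.] [[493.0, -9.1], [511.5, -189.8], [354.7, -205.2], [336.9, -27.1]]
T blue [410. 184.] [[889.1, -396.5], [913.2, -532.9], [712.9, -558.4], [689.8, -424.3]]
S red [401. 381.] [10. 44.] [ 539. -568.] [[486.9, -553.9], [596.6, -559.2], [592.6, -581.6], [484.1, -575.6]]
S red [354. 347.] [36. 11.] [ 507. -436.] [[488.2, -393.1], [516.9, -386.5], [526.2, -477.3], [498.3, -482.9]]
S red [297. 337.] [6. 9.] [ 414. -328.] 
S red [304. 325.] [8. 9.] [ 449. -313.] 
S red [285. 315.] [10. 21.] [ 428. -259.] 
S red [315. 311.] [64. 11.] [ 494. -298.] [[470.6, -212.7], [501.4, -204.0], [516.8, -379.6], [487.7, -386.0]]
S blue [258. 291.] [[337.9, -104.3], [496.3, -60.1], [501.6, -181.7], [349.0, -217.9]]
```

View pics/c1.png

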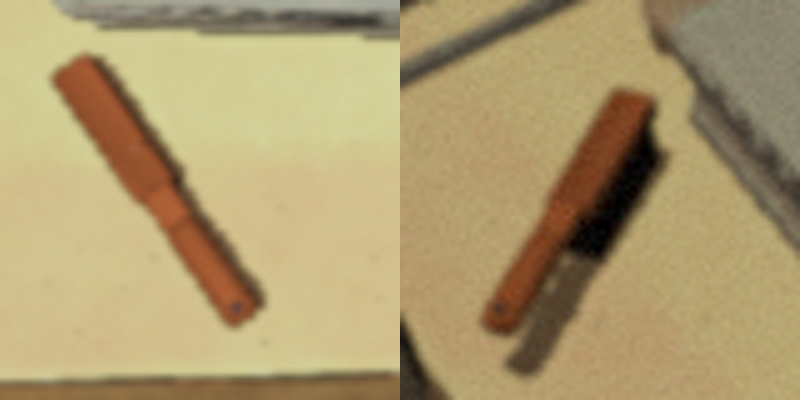

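Run:
```python
from h import *
T=pickle.load(open("top0.pkl","rb"));S=pickle.load(open("side0.pkl","rb"))
f=T
h=cv2.cvtColor(f["image"],cv2.COLOR_RGB2HSV)[255:335,180:250]
m=cv2.inRange(h,(0,110,60),(14,255,255))
for c in cv2.findContours(m,0,cv2.CHAIN_APPROX_NONE)[0]:
    if cv2.contourArea(c)>60:
        c=c+np.array([180,255]);q=quad(f,c,50);print(cv2.minAreaRect(c),q.tolist())
for n,ps in (("head",(195,268.3)),("neck",(213.4,296.4)),("end",(228,318))): print(n,ray(T,*ps,50)[:2])
for p in [(626,92),(563,215),(500,325)]: print("S",ray(S,180+(p[0]-400)/5,170+p[1]/5,52)[:2])
print(proj(T,[463,-312,25]))
```

```text
((211.2307586669922, 292.8461608886719), (61.57172775268555, 9.984603881835938), 56.3099365234375) [[534.5, 220.9], [551.1, 195.5], [391.4, 89.9], [375.3, 115.1]]
head [539.38284983 205.58869051]
neck [451.42150872 148.25353801]
end [384.75445983 103.431852  ]
S [534.9785783  209.33916511]
S [453.92934023 145.33504389]
S [383.52457783  94.39266613]
[362.50253164 289.79622115]
```

```bash
python3 -m inch '[[13,27,0,1],[13,27,0,1],[13,27,0,1],[13,27,0,1],[13,27,0,1],[13,27,0,1],[13,27,0,1],[13,27,0,1]]'
python3 -m inch '[[13,27,0,1],[13,27,0,1],[13,27,0,1],[13,27,0,1],[13,27,0,1],[13,27,0,1],[13,27,0,1],[13,27,0,1]]'
python3 -m inch '[[13,27,0,1],[13,27,0,1],[13,27,0,0],[13,27,0,0],[13,27,-10,0],[13,27,-10,0],[0,0,0,0],[0,0,0,0]]'
python3 - <<'E'
from bench import *
import cv2,numpy as np,pickle
o=get_obs();print(o["t"],o["tool_pos"],o["eef_rot"])
f=grab_frame("wrist");cv2.imwrite("pics/w1.png",f["image"][:,:,::-1]);pickle.dump(f,open("w1.pkl","wb"))
E
```

```text
t: 0.77
tool_pos: [239.6, -289.8, 256.1]
eef_rot: [-3.078, -0.625, 0.0]
contact_force: [0.2, -1.2, 0.7]
grip_width: 85.5
grasp_force: 0.0
t: 1.43
tool_pos: [343.6, -73.7, 256.3]
eef_rot: [3.027, 0.839, 0.0]
contact_force: [0.4, -0.5, -1.0]
grip_width: 85.5
grasp_force: 0.0
t: 2.1
tool_pos: [421.1, 87.6, 235.5]
eef_rot: [-3.011, -0.894, 0.003]
contact_force: [-0.4, -0.4, -0.6]
grip_width: 85.4
grasp_force: 0.0
2.1 [421.12697458  87.6474811  235.53616718] [-3.01092073e+00 -8.94420462e-01  2.92958978e-03]
```

View pics/w1.png

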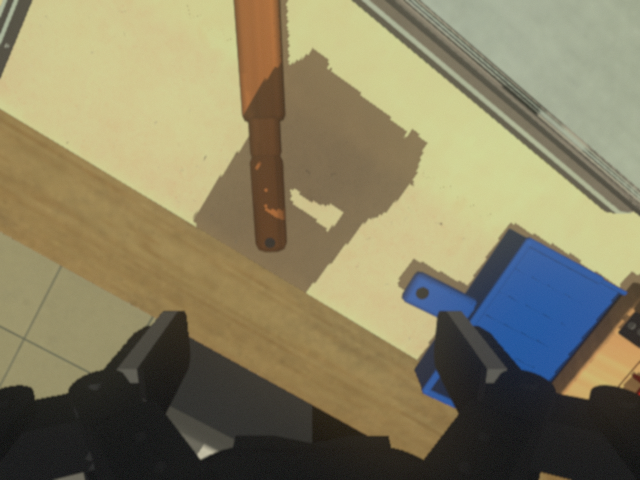

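The wrist picture shows the brush: the neck's middle is at about (265,137), the handle end at (270,250), and the head leaves the top edge at about (260,0). The pan is at the right.

Run:
```python
from h import *
f=pickle.load(open("w1.pkl","rb"))
P=lambda u,v,z=54:ray(f,u,v,z)[:2]
a=P((237+284)/2-1,2);n=P(265,118);k=P(266,156);e=P(270,250)
print(a,n,k,e)
for p,q in((a,e),(n,e),(a,n)): print(np.degrees(np.arctan2(*(p-q)[::-1])),np.linalg.norm(p-q))
import scipy.spatial.transform as s
R=s.Rotation.from_rotvec([-3.011,-.8944,.003]).as_matrix();print(np.degrees(np.arctan2(R[1,0],R[0,0])))
print("edges",[P(*x) for x in((245,118),(284,118),(235,2),(284,2))])
```

```text
[522.72311786 194.0396324 ] [463.813535   154.14819472] [442.23317761 140.21777621] [384.485611   101.57385709]
33.77819406361709 166.31153870324206
33.53430439927091 95.16816959347226
34.104435722028455 71.14538461715577
33.08754212755865
edges [array([456.30195232, 165.68219904]), array([470.94845839, 143.1925492 ]), array([514.16963735, 207.18499679]), array([531.27508538, 180.89659323])]
```

```bash
python3 -m inch '[[8,15,-22,0.6],[8,15,-22,0],[8,15,-22,0],[8,14.4,-22,0],[0,0,-30,0],[0,0,-30,0],[0,0,-25,0],[0,0,-10,0]]'
python3 -m inch '[[0,0,0,0],[0,0,0,0],[0,0,0,0],[0,0,0,0],[0,0,0,0],[0,0,0,0],[0,0,0,0],[0,0,0,0]]' 1 70
```

```text
t: 2.82
tool_pos: [452.1, 145.0, 51.0]
eef_rot: [-3.008, -0.904, 0.006]
contact_force: [-1.3, 0.5, 0.3]
grip_width: 85.6
grasp_force: 0.0
t: 3.48
tool_pos: [453.8, 146.1, 54.3]
eef_rot: [3.007, 0.907, 0.002]
contact_force: [-2.9, -0.9, 8.0]
grip_width: 20.8
grasp_force: 68.1
```

```bash
python3 -m inch '[[0,0,10,0],[0,0,20,0],[0,0,30,0],[0,0,30,0],[0,0,20,0],[0,0,0,0],[0,0,0,0]]'
python3 - <<'E'
from bench import *
import cv2,numpy as np,pickle
o=get_obs();print(o["contact_force"],o["wrist_torque"])
for n in("side","top"):
  f=grab_frame(n);pickle.dump(f,open(n+"1.pkl","wb"))
S=f=pickle.load(open("side1.pkl","rb"))
T=pickle.load(open("top1.pkl","rb"))
a=cv2.resize(T["image"][255:355,180:280],(400,400),interpolation=2)
b=cv2.resize(S["image"][130:230,160:260],(400,400),interpolation=2)
cv2.imwrite("pics/c2.png",np.hstack([a,b])[:,:,::-1])
E
```

```text
t: 4.07
tool_pos: [453.5, 146.2, 164.2]
eef_rot: [3.007, 0.907, 0.003]
contact_force: [0.3, 0.0, -1.5]
grip_width: 21.0
grasp_force: 68.8
[ 0.28524146  0.02270863 -1.52112515] [-0.01757098  0.07855038  0.05202077]
```

View pics/c2.png

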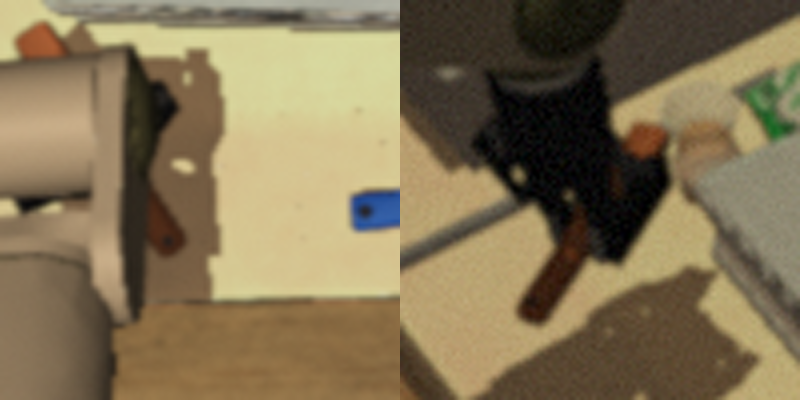

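The brush is held level with its bristles free. Now carry it to the right of the offcuts.

```bash
python3 -m inch '[[-4.7,-32.5,0,-1.78],[-4.7,-32.5,0,-1.78],[-4.7,-32.5,0,-1.78],[-4.7,-32.5,0,-1.78],[-4.7,-32.5,0,-1.78],[-4.7,-32.5,0,-1.78],[-4.7,-32.5,0,-1.78],[-4.7,-32.5,0,-1.78]]'
python3 -m inch '[[-4.7,-32.5,0,-1.78],[-4.7,-32.5,0,-1.78],[-4.7,-32.5,0,-1.78],[-4.7,-32.5,0,-1.78],[-4.7,-32.5,0,-1.78],[-4.7,-32.5,0,-1.78],[-4.7,-32.5,0,-1.78],[-4.7,-32.5,0,-1.78]]'
python3 -m inch '[[0,0,0,0],[0,0,0,0],[0,0,0,0]]'
python3 - <<'E'
from bench import *
import cv2,pickle
o=get_obs();print(o["t"],o["tool_pos"],o["eef_rot"])
f=grab_frame("wrist");cv2.imwrite("pics/w2.png",f["image"][:,:,::-1]);pickle.dump(f,open("w2.pkl","wb"))
E
```

```text
t: 4.83
tool_pos: [414.7, -115.1, 162.2]
eef_rot: [-3.096, -0.524, 0.003]
contact_force: [1.0, 0.3, -1.9]
grip_width: 21.3
grasp_force: 68.9
t: 5.5
tool_pos: [377.2, -375.0, 161.7]
eef_rot: [-3.136, -0.136, 0.002]
contact_force: [0.5, -0.4, -1.2]
grip_width: 21.0
grasp_force: 68.9
t: 5.75
tool_pos: [377.9, -373.0, 162.1]
eef_rot: [-3.136, -0.139, 0.002]
contact_force: [0.1, -0.2, -1.6]
grip_width: 21.1
grasp_force: 69.0
5.75 [ 377.86284877 -373.03023287  162.07208411] [-3.13601080e+00 -1.38806867e-01  1.97334512e-03]
```

View pics/w2.png

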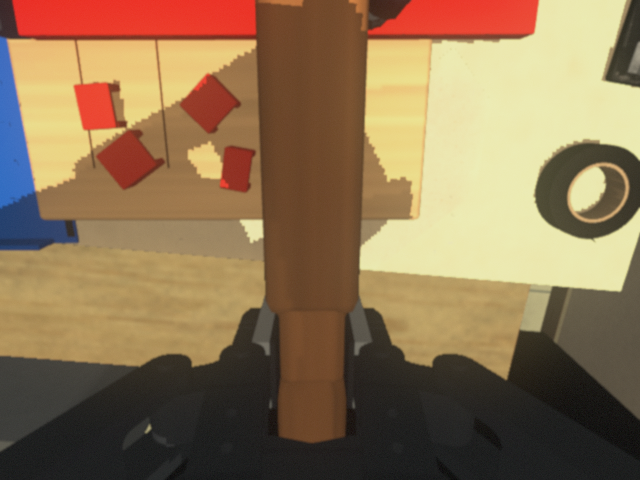

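The picture shows the bed's front corners at (40,219) and (418,218), the rail's front edge at row 39, and the offcuts around (95,105), (130,160), (210,103) and (238,168), all left of the brush.

Run:
```python
from h import *
f=pickle.load(open("w2.pkl","rb"))
P=lambda u,v,z=25:ray(f,u,v,z)[:2]
L=P(40,219);Rr=P(418,218);d=L-Rr;phi=np.arctan2(-d[0],d[1])
xd=np.array([np.cos(phi),np.sin(phi)]);yd=np.array([-np.sin(phi),np.cos(phi)])
O=(L+Rr)/2+80*xd
print(np.linalg.norm(d),np.degrees(phi),O)
B=lambda p:np.round([(p-O)@xd,(p-O)@yd],1)
for p in((10,40),(250,40),(430,40),): print("railface",B(P(*p)))
print("rail end", B(P(537,36,41)),B(P(30,38,41)))
for p in((97,106),(130,160),(210,104),(238,168)): print("off",B(P(*p,41)))
for p in((265,300),(358,300),(258,3),(367,3)): print("brush",P(*p,162),P(*p,108+54),B(P(*p,162)))
def W(bx,by): return np.round(O+bx*xd+by*yd,1)
for by in(-55,60,110,125,140): print(by,W(-90,by))
```

```text
237.0805627356628 5.2516555399874205 [ 464.49645675 -312.71628771]
railface [ 22.5 116.1]
railface [ 22. -18.]
railface [  21.6 -118.3]
rail end [  20.6 -169.6] [20.7 94.8]
off [-13.2  64.8]
off [-42.3  50.4]
off [-12.4   3. ]
off [-47.  -10.4]
brush [ 394.41685472 -357.49115318] [ 394.41685472 -357.49115318] [-73.9 -38.2]
brush [ 396.96396706 -385.83141965] [ 396.96396706 -385.83141965] [-73.9 -66.6]
brush [ 475.24408979 -351.13896139] [ 475.24408979 -351.13896139] [  7.2 -39.2]
brush [ 477.63591248 -378.41664238] [ 477.63591248 -378.41664238] [  7.1 -66.6]
-55 [ 379.9 -375.7]
60 [ 369.4 -261.2]
110 [ 364.8 -211.4]
125 [ 363.4 -196.5]
140 [ 362.1 -181.5]
```

```bash
python3 -m inch '[[0,0,-20,0],[0,0,-20,0],[0,0,-20,0],[0,0,-12,0],[0,0,-8,0],[0,0,0,0],[0,0,0,0]]'
python3 -m inch '[[-0.7,8,0,0],[-0.7,8,0,0],[-0.7,8,0,0],[-0.7,8,0,0],[-0.7,8,0,0],[-0.7,8,0,0],[-0.7,8,0,0],[-0.7,8,0,0]]'
python3 - <<'E'
from bench import *
import cv2,pickle
f=grab_frame("wrist");cv2.imwrite("pics/w3.png",f["image"][:,:,::-1])
E
```

```text
t: 6.38
tool_pos: [378.5, -373.5, 83.6]
eef_rot: [-3.138, -0.14, -0.0]
contact_force: [0.2, -0.3, -1.3]
grip_width: 20.8
grasp_force: 69.0
t: 7.05
tool_pos: [372.5, -309.0, 83.4]
eef_rot: [3.138, 0.139, 0.0]
contact_force: [-0.2, 0.8, -1.3]
grip_width: 20.6
grasp_force: 69.0
```

View pics/w3.png

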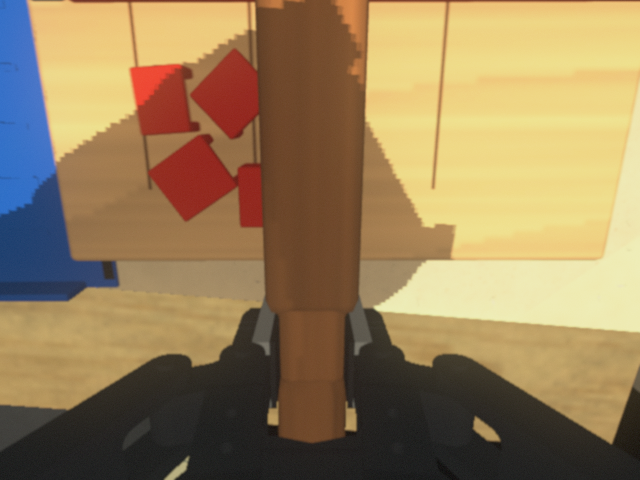

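The bristles gather all four offcuts, at about (160,100), (235,95), (195,180) and (250,195). Nothing is squeezed against the rail, so I continue.

```bash
python3 -m inch '[[-0.7,8,0,0],[-0.7,8,0,0],[-0.7,8,0,0],[-0.7,8,0,0],[-0.7,8,0,0],[-0.7,8,0,0],[-0.7,8,0,0],[-0.7,8,0,0]]'
python3 -m inch '[[-0.7,8,0,0],[-0.7,8,0,0],[-0.7,8,0,0],[-0.7,8,0,0],[-0.7,8,0,0],[-0.7,8,0,0],[-0.7,8,0,0],[-0.7,8,0,0]]'
python3 -m inch '[[-0.4,4,0,0],[0,0,0,0],[0,0,0,0]]'
python3 - <<'E'
from bench import *
import cv2,pickle
f=grab_frame("wrist");cv2.imwrite("pics/w4.png",f["image"][:,:,::-1])
E
```

```text
t: 7.77
tool_pos: [366.9, -245.0, 83.3]
eef_rot: [-3.139, -0.139, 0.0]
contact_force: [0.3, 0.2, -0.7]
grip_width: 21.0
grasp_force: 69.0
t: 8.43
tool_pos: [362.2, -181.8, 84.0]
eef_rot: [3.136, 0.138, 0.004]
contact_force: [2.4, -1.4, 5.6]
grip_width: 20.9
grasp_force: 69.8
t: 8.68
tool_pos: [361.6, -177.6, 83.8]
eef_rot: [3.137, 0.139, 0.003]
contact_force: [1.3, 0.2, 5.1]
grip_width: 21.1
grasp_force: 69.9
```

View pics/w4.png

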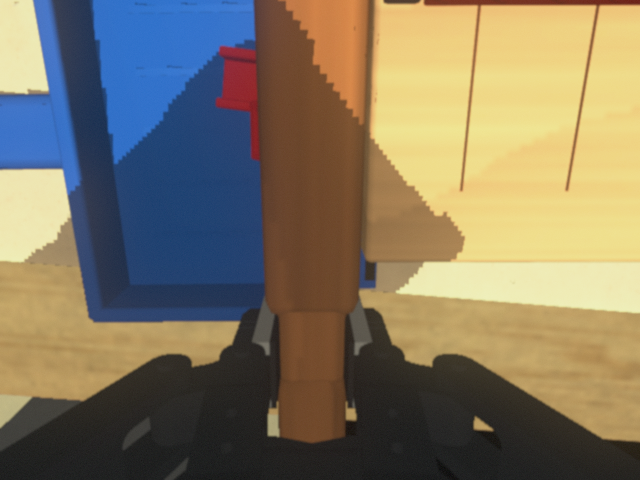

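```bash
python3 -m inch '[[0,0,8,0],[0,0,16,0],[0,0,24,0],[-2,-20,24,0],[-3,-30,12,0],[-3,-30,0,0],[-3,-30,0,0],[0,0,0,0]]'
python3 - <<'E'
from bench import *
import cv2,pickle
f=grab_frame("wrist");cv2.imwrite("pics/w5.png",f["image"][:,:,::-1]);pickle.dump(f,open("w5.pkl","wb"))
E
```

```text
t: 9.4
tool_pos: [349.1, -291.6, 167.6]
eef_rot: [3.137, 0.134, -0.001]
contact_force: [-0.4, 0.4, -1.6]
grip_width: 21.1
grasp_force: 69.3
```

View pics/w5.png

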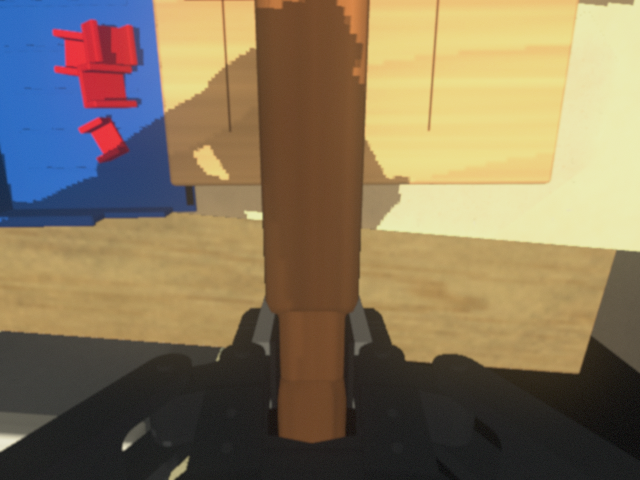

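Run:
```python
from h import *
f=pickle.load(open("w5.pkl","rb"))
a=np.radians(5.25);xd=np.array([np.cos(a),np.sin(a)]);yd=np.array([-xd[1],xd[0]]);O=np.array([464.5,-312.7])
B=lambda u,v,z:np.round([(ray(f,u,v,z)[:2]-O)@xd,(ray(f,u,v,z)[:2]-O)@yd],1)
for p in((104,138),(108,85),(118,45),(94,42),(75,52),(138,100),(135,45),(126,150)): print(p,B(*p,10),B(*p,19),B(*p,35))
print(B(165,184,25))
```

```text
(104, 138) [-52.2 163.8] [-51.9 159.5] [-51.3 151.7]
(108, 85) [-20.4 156.7] [-21.1 152.6] [-22.4 145.2]
(118, 45) [  2.2 147.4] [  0.8 143.6] [ -1.8 136.8]
(94, 42) [  4.  161.6] [  2.4 157.4] [ -0.3 149.7]
(75, 52) [ -1.5 174. ] [ -2.8 169.3] [ -5.2 161. ]
(138, 100) [-29.3 139.2] [-29.7 135.7] [-30.5 129.3]
(135, 45) [  2.2 137.1] [  0.7 133.6] [ -1.9 127.5]
(126, 150) [-59.8 150.7] [-59.3 146.8] [-58.3 139.8]
[-79.8 122.6]
```

All four offcuts lie in the pan, with their centres beyond y = 133 in the block's frame. I carry the brush back to where it stood.

```bash
python3 -m inch '[[7.4,31.3,0,2.03],[7.4,31.3,0,2.03],[7.4,31.3,0,2.03],[7.4,31.3,0,2.03],[7.4,31.3,0,2.03],[7.4,31.3,0,2.03],[7.4,31.3,0,2.03]]'
python3 -m inch '[[7.4,31.3,0,2.03],[7.4,31.3,0,2.03],[7.4,31.3,0,2.03],[7.4,31.3,0,2.03],[7.4,31.3,0,2.03],[7.4,31.3,0,2.03],[7.4,31.3,0,2.03],[0,0,0,0]]'
python3 -m inch '[[0,0,-30,0],[0,0,-30,0],[0,0,-25,0],[0,0,-15,0],[0,0,-5,0],[0,0,-3,0],[0,0,0,0],[0,0,0,0]]'
```

```text
t: 10.03
tool_pos: [400.9, -66.3, 167.2]
eef_rot: [-3.096, -0.529, 0.002]
contact_force: [0.7, -0.5, -0.9]
grip_width: 20.6
grasp_force: 69.3
t: 10.7
tool_pos: [452.8, 154.8, 167.1]
eef_rot: [-3.004, -0.914, 0.001]
contact_force: [0.7, -0.1, -1.4]
grip_width: 20.9
grasp_force: 69.3
t: 11.37
tool_pos: [453.9, 150.4, 60.2]
eef_rot: [3.008, 0.905, 0.002]
contact_force: [0.0, 0.4, -0.8]
grip_width: 21.2
grasp_force: 69.3
```

```bash
python3 -m inch '[[0,0,-3,0],[0,0,-2,0],[0,0,0,0],[0,0,0,0]]'; python3 -m inch '[[0,0,0,0],[0,0,0,0],[0,0,0,0],[0,0,0,0],[0,0,0,0],[0,0,0,0]]' -1
```

```text
t: 11.7
tool_pos: [453.6, 150.4, 54.4]
eef_rot: [3.008, 0.905, 0.0]
contact_force: [-0.6, 0.6, -0.4]
grip_width: 21.1
grasp_force: 69.3
t: 12.2
tool_pos: [453.6, 150.4, 54.3]
eef_rot: [3.008, 0.905, 0.0]
contact_force: [-0.2, -1.0, 0.1]
grip_width: 85.5
grasp_force: 0.0
```

```bash
python3 -m inch '[[0,0,15,0],[0,0,35,0],[0,0,40,0],[0,0,40,0],[0,-10,40,0],[-1,-25,30,-2]]'
python3 -m inch '[[-1,-30,0,-3.2],[-1,-30,0,-3.2],[-1,-30,0,-3.2],[-1,-30,0,-3.2],[-1,-30,0,-3.2],[-1,-30,0,-3.2],[-1,-30,0,-3.2],[-1,-30,0,-3.2]]'
python3 -m inch '[[-1,-30,0,-3.2],[-1,-30,0,-3.2],[-1,-30,0,-3.2],[-1,-30,0,-3.2],[-1,-30,0,-3.2],[-1,-30,0,-3.2],[-1,-30,0,-3.2],[-1,-30,0,-3.2]]'
python3 -m inch '[[0,0,0,0],[0,0,0,0],[0,0,0,0]]'
python3 - <<'E'
from bench import *
import cv2,pickle
f=grab_frame("wrist");cv2.imwrite("pics/w6.png",f["image"][:,:,::-1]);pickle.dump(f,open("w6.pkl","wb"))
T=grab_frame("side");pickle.dump(T,open("side2.pkl","wb"))
E
```

```text
t: 12.7
tool_pos: [452.6, 116.4, 257.7]
eef_rot: [3.022, 0.857, 0.006]
contact_force: [1.4, -0.5, 1.0]
grip_width: 85.5
grasp_force: 0.0
t: 13.37
tool_pos: [444.2, -126.1, 254.4]
eef_rot: [3.138, 0.157, 0.0]
contact_force: [0.4, 0.1, -0.0]
grip_width: 85.4
grasp_force: 0.0
t: 14.03
tool_pos: [436.2, -366.1, 254.2]
eef_rot: [-3.094, 0.542, 0.0]
contact_force: [0.5, 0.5, 0.3]
grip_width: 85.5
grasp_force: 0.0
t: 14.28
tool_pos: [436.5, -364.1, 254.1]
eef_rot: [-3.095, 0.537, 0.001]
contact_force: [-0.4, 1.8, 0.2]
grip_width: 85.4
grasp_force: 0.0
```

View pics/w6.png

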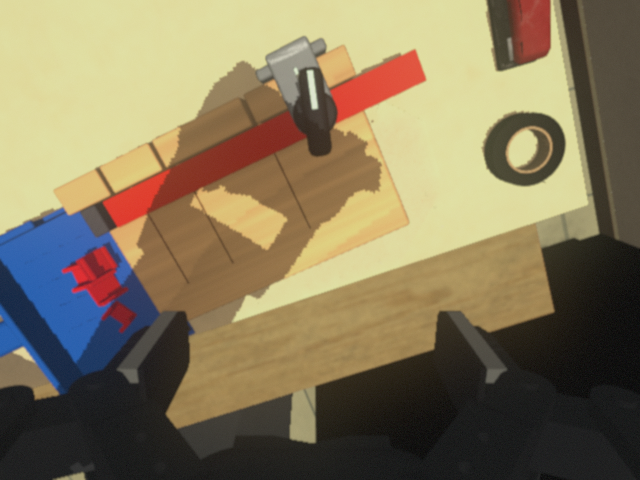

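The bar runs from about (308,70), with the white-lined wing at the far end, to (319,153). Its axis is close to (314,110). The offcuts are unchanged in the pan.

Run:
```python
from h import *
from bench import get_obs
f=pickle.load(open("w6.pkl","rb"))
im=f["image"];g=cv2.cvtColor(im,cv2.COLOR_RGB2GRAY)
m=(g>150).astype(np.uint8);m[:, :300]=0;m[:, 325:]=0;m[:64]=0;m[112:]=0
n,l,s,c=cv2.connectedComponentsWithStats(m);print(s.tolist(),c.tolist())
k=1+np.argmax(s[1:,4]);pts=np.argwhere(l==k)[:,::-1]
w=np.array([ray(f,*p,142)[:2] for p in pts]);v=cv2.fitLine(w.astype(np.float32),2,0,.01,.01).ravel();print("line yaw",np.degrees(np.arctan2(v[1],v[0])),v[2:],w.min(0),w.max(0))
a=ray(f,307,70,142)[:2];b=ray(f,319,153,142)[:2]
print(a,b,(a+b)/2,np.linalg.norm(a-b),np.degrees(np.arctan2(*(a-b)[::-1])))
print(proj(f,[507.8,-391.1,142]),proj(f,[507.8,-391.1,118]))
o=get_obs();print(o["q"],o["tool_pos"])
```

```text
[[0, 0, 640, 480, 306880], [300, 64, 11, 3, 17], [313, 64, 2, 1, 2], [319, 64, 6, 14, 46], [307, 70, 11, 39, 255]] [[319.50669968717415, 239.66158433263817], [303.6470588235294, 64.47058823529412], [313.5, 64.0], [322.4130434782609, 68.43478260869566], [312.0156862745098, 88.94509803921568]]
line yaw -11.474064 [ 517.73834 -393.81165] [ 508.03832481 -397.04823991] [ 527.06541886 -390.6440625 ]
[ 527.23814094 -394.47489446] [ 485.84739485 -386.40767952] [ 506.5427679  -390.44128699] 42.16958404590142 -11.028900618305387
[313.53680874 109.80595263] [313.39413689 110.83665445]
[-9.00427432e-01  4.10302398e-01  1.36519248e+00  1.41626360e-04
  1.36615456e+00  1.01299899e+00] [ 436.79191513 -363.66329598  254.48501473]
```

```bash
python3 -m inch '[[8.8,-3.4,0,7],[8.8,-3.4,0,7],[8.8,-3.4,0,7],[8.8,-3.4,0,7],[8.8,-3.4,0,7],[8.8,-3.4,0,7],[8.8,-3.4,0,7],[8.8,-3.4,0,7]]'
python3 -m inch '[[0,0,0,7],[0,0,0,7],[0,0,0,7],[0,0,0,7],[0,0,0,7],[0,0,0,7],[0,0,0,7],[0,0,0,7]]'
python3 -m inch '[[0,0,0,7],[0,0,0,7],[0,0,0,7],[0,0,0,7],[0,0,0,7],[0,0,0,7],[0,0,0,7],[0,0,0,7]]'
python3 -m inch '[[0,0,0,7],[0,0,0,7],[0,0,0,6],[0,0,0,0],[0,0,0,0],[0,0,0,0]]'
python3 - <<'E'
from bench import get_obs
o=get_obs();print(o["q"],o["tool_pos"])
from scipy.spatial.transform import Rotation as R
import numpy as np
m=R.from_rotvec(o["eef_rot"]).as_matrix();print(np.degrees(np.arctan2(m[1,0],m[0,0])),m[:,2])
E
```

```text
t: 15.05
tool_pos: [507.7, -391.0, 254.7]
eef_rot: [2.982, 0.989, 0.0]
contact_force: [-0.9, -0.3, -0.2]
grip_width: 85.3
grasp_force: 0.0
t: 15.72
tool_pos: [507.3, -390.8, 254.6]
eef_rot: [2.168, 2.273, 0.0]
contact_force: [0.3, -0.2, -0.4]
grip_width: 85.4
grasp_force: 0.0
t: 16.38
tool_pos: [507.3, -390.8, 254.6]
eef_rot: [0.847, 3.025, -0.0]
contact_force: [0.5, 0.2, -0.4]
grip_width: 85.0
grasp_force: 0.0
t: 16.88
tool_pos: [507.1, -391.4, 254.5]
eef_rot: [0.324, 3.125, -0.0]
contact_force: [-0.5, -0.5, -0.3]
grip_width: 85.3
grasp_force: 0.0
[-8.39831979e-01  5.77241993e-01  1.10847495e+00 -2.11112450e-05
  1.45574627e+00 -2.20380507e+00] [ 507.13242251 -391.38008283  254.46222409]
168.15004045158014 [ 7.07998044e-05 -1.10373963e-04 -9.99999991e-01]
```

```bash
python3 -m inch '[[0,0,-25,0.5],[0,0,-25,0],[0,0,-25,0],[0,0,-20,0],[0,0,-12,0],[0,0,-8,0],[0,0,0,0],[0,0,0,0]]'
python3 -m inch '[[0,0,0,0],[0,0,0,0],[0,0,0,0],[0,0,0,0],[0,0,0,0],[0,0,0,0],[0,0,0,0],[0,0,0,0]]' 1 40
python3 - <<'E'
from bench import get_obs
o=get_obs();print(o["tool_pos"],o["contact_force"],o["wrist_torque"])
from scipy.spatial.transform import Rotation as R
import numpy as np
m=R.from_rotvec(o["eef_rot"]).as_matrix();print(np.degrees(np.arctan2(m[1,0],m[0,0])))
E
```

```text
t: 17.55
tool_pos: [507.3, -392.1, 140.1]
eef_rot: [0.308, 3.126, -0.001]
contact_force: [0.3, 0.5, 0.5]
grip_width: 85.4
grasp_force: 0.0
t: 18.22
tool_pos: [507.2, -391.3, 139.9]
eef_rot: [0.307, 3.126, 0.001]
contact_force: [-0.3, 5.1, 5.5]
grip_width: 23.7
grasp_force: 39.2
[ 507.16822121 -391.30508514  139.88056229] [-0.32307404  5.11641771  5.48371373] [ 0.877811    0.0887451  -0.00477732]
168.79098553412635
```

```bash
python3 -m inch '[[0,0,0,0],[0,0,0,0],[0,0,0,0],[0,0,0,0]]'
python3 - <<'E'
from bench import *
import cv2,pickle,numpy as np
f=grab_frame("wrist");s=grab_frame("side");pickle.dump(f,open("w7.pkl","wb"))
b=cv2.resize(s["image"][250:380,280:410],(480,480),interpolation=2)
cv2.imwrite("pics/w7.png",cv2.resize(np.hstack([f["image"],b]),(800,343))[:,:,::-1])
o=get_obs();print(o["grip_width"],o["contact_force"],o["wrist_torque"])
E
```

```text
t: 18.55
tool_pos: [507.2, -391.3, 139.9]
eef_rot: [0.307, 3.126, 0.001]
contact_force: [-0.5, 4.5, 5.3]
grip_width: 23.7
grasp_force: 39.2
23.84820233720587 [-0.56376665  5.34114505  6.35104395] [ 0.87010114  0.09452364 -0.05990408]
```

View pics/w7.png

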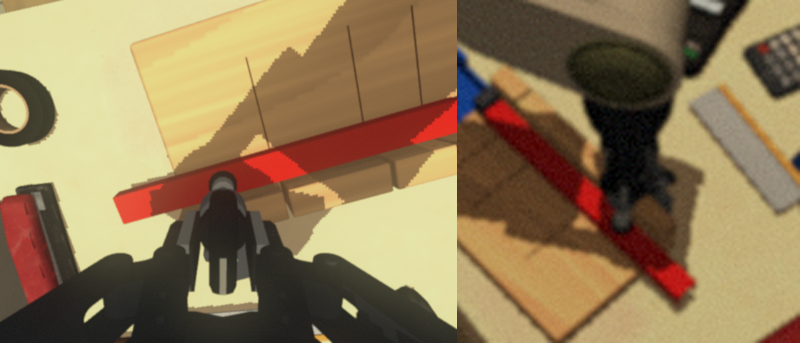

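The fingertips have closed on the round boss under the bar, so the grip is too low. I open, raise the hand 8 mm and close again.

```bash
python3 -m inch '[[0,0,0,0],[0,0,0,0],[0,0,0,0],[0,0,4,0],[0,0,4,0],[0,0,0,0]]' -0.2
python3 -m inch '[[0,0,0,0],[0,0,0,0],[0,0,0,0],[0,0,0,0],[0,0,0,0],[0,0,0,0],[0,0,0,0],[0,0,0,0]]' 1 40
python3 - <<'E'
from bench import *
o=get_obs();print(o["grip_width"],o["contact_force"],o["wrist_torque"])
E
```

```text
t: 19.15
tool_pos: [507.2, -392.3, 148.4]
eef_rot: [0.307, 3.125, -0.002]
contact_force: [0.4, -0.0, -0.1]
grip_width: 51.1
grasp_force: 0.0
t: 19.82
tool_pos: [507.3, -391.4, 149.3]
eef_rot: [0.307, 3.125, -0.0]
contact_force: [-3.7, 7.7, 14.2]
grip_width: 12.0
grasp_force: 49.2
11.979001580412076 [-3.66211137  7.71225565 14.23235514] [ 1.17440827  0.54819642 -0.09312865]
```

```bash
python3 -m inch '[[0,0,0,0],[0,0,0,0],[0,0.8,2,0],[0,0,2,0],[0,0,0,0]]' 0.3
python3 -m inch '[[0,0,0,0],[0,0,0,0],[0,0,0,0],[0,0,0,0],[0,0,0,0],[0,0,0,0]]' 1 40
python3 - <<'E'
from bench import *
o=get_obs();print(o["grip_width"],o["contact_force"],o["wrist_torque"])
E
```

```text
t: 20.23
tool_pos: [507.0, -391.1, 151.5]
eef_rot: [0.307, 3.126, -0.0]
contact_force: [0.0, 0.1, -0.2]
grip_width: 30.0
grasp_force: 0.0
t: 20.73
tool_pos: [506.9, -391.1, 151.3]
eef_rot: [-0.307, -3.126, 0.0]
contact_force: [-1.4, -0.7, 1.5]
grip_width: 11.8
grasp_force: 40.9
11.792385401926246 [-1.43150423 -0.66012061  1.45917121] [-0.07426064  0.13776279 -0.07271102]
```

A clean grip on the bar now. The tool's yaw puts the knob at about 0.29 rad, so the turn needed is about 154 degrees clockwise.

```bash
python3 -m inch '[[0,0,0,-4],[0,0,0,-6],[0,0,0,-6],[0,0,0,-6],[0,0,0,-6],[0,0,0,-6],[0,0,0,-6],[0,0,0,-4]]'
python3 -m inch '[[0,0,0,0]]'
python3 - <<'E'
from bench import *
import numpy as np
from scipy.spatial.transform import Rotation as R
o=get_obs();m=R.from_rotvec(o["eef_rot"]).as_matrix();print(np.degrees(np.arctan2(m[1,0],m[0,0])),o["contact_force"],o["wrist_torque"])
E
```

```text
t: 21.4
tool_pos: [506.9, -391.1, 151.3]
eef_rot: [-1.463, -2.78, 0.0]
contact_force: [-0.4, -1.0, 0.9]
grip_width: 11.9
grasp_force: 40.8
t: 21.48
tool_pos: [506.9, -391.1, 151.3]
eef_rot: [-1.459, -2.782, 0.0]
contact_force: [-0.7, -0.9, 0.8]
grip_width: 12.3
grasp_force: 40.9
124.64446063226383 [-0.70193105 -0.93164712  0.80685907] [-0.07752024  0.15444069 -0.09470628]
```

```bash
python3 -m inch '[[0,0,0,-6],[0,0,0,-6],[0,0,0,-6],[0,0,0,-6],[0,0,0,-6],[0,0,0,-6],[0,0,0,-6],[0,0,0,-6]]'
python3 -m inch '[[0,0,0,-6],[0,0,0,-6],[0,0,0,-6],[0,0,0,-6],[0,0,0,-6],[0,0,0,-6],[0,0,0,-6],[0,0,0,-6]]'
python3 -m inch '[[0,0,0,-6],[0,0,0,-4],[0,0,0,-3.5],[0,0,0,0],[0,0,0,0]]'
python3 - <<'E'
from bench import *
import numpy as np
from scipy.spatial.transform import Rotation as R
o=get_obs();m=R.from_rotvec(o["eef_rot"]).as_matrix();print(np.degrees(np.arctan2(m[1,0],m[0,0])),o["contact_force"],o["wrist_torque"])
E
```

```text
t: 22.15
tool_pos: [507.0, -391.1, 151.3]
eef_rot: [2.464, 1.948, -0.0]
contact_force: [-0.6, -0.4, 1.5]
grip_width: 11.7
grasp_force: 40.8
t: 22.82
tool_pos: [506.9, -391.1, 151.3]
eef_rot: [3.044, 0.778, -0.0]
contact_force: [0.3, -0.5, 1.5]
grip_width: 12.2
grasp_force: 40.8
t: 23.23
tool_pos: [506.9, -391.1, 151.3]
eef_rot: [3.113, 0.423, -0.0]
contact_force: [-0.8, -1.0, 1.3]
grip_width: 12.2
grasp_force: 40.8
15.47314236984755 [-0.83713839 -0.99463732  1.32343364] [-0.12582922  0.03582136 -0.07153766]
```

```bash
python3 -m inch '[[0,0,0,0],[0,0,0,0],[0,0,0,0],[0,0,0,0],[0,0,15,0],[0,0,30,0],[-10,0,30,0],[-20,0,25,0]]' -0.3
python3 -m inch '[[-25,10,0,0],[-20,10,0,0],[0,0,0,0],[0,0,0,0],[0,0,0,0]]'
python3 - <<'E'
from bench import *
import cv2,pickle,numpy as np
f=grab_frame("wrist");pickle.dump(f,open("w8.pkl","wb"));s=grab_frame("side")
b=cv2.resize(s["image"][160:400,180:420],(480,480),interpolation=2)
cv2.imwrite("pics/w8.png",cv2.resize(np.hstack([f["image"],b]),(800,343))[:,:,::-1])
E
```

```text
t: 23.9
tool_pos: [477.8, -390.7, 253.0]
eef_rot: [3.112, 0.421, 0.002]
contact_force: [0.9, -0.2, 0.6]
grip_width: 55.7
grasp_force: 0.0
t: 24.32
tool_pos: [432.4, -371.3, 251.4]
eef_rot: [3.113, 0.418, 0.001]
contact_force: [-0.3, 0.5, 0.1]
grip_width: 55.3
grasp_force: 0.0
```

View pics/w8.png

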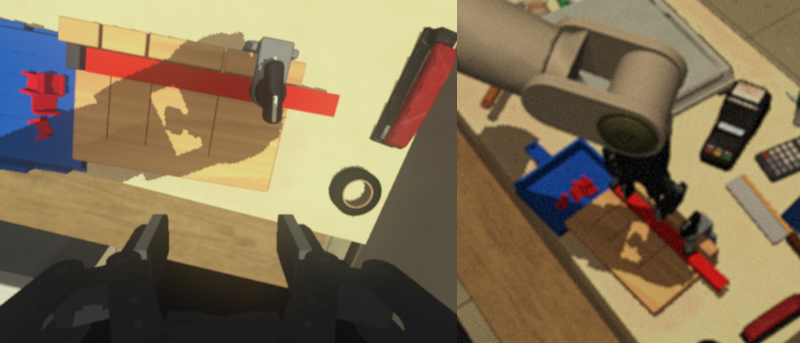

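Run:
```python
from h import *
f=pickle.load(open("w8.pkl","rb"));g=cv2.cvtColor(f["image"],cv2.COLOR_RGB2GRAY)
x0,x1,y0,y1=340,410,75,190
m=np.zeros_like(g);m[y0:y1,x0:x1]=(g[y0:y1,x0:x1]>140)
n,l,s,c=cv2.connectedComponentsWithStats(m)
for k in range(1,n):
    if s[k,4]>60:
        w=np.array([ray(f,*p,142)[:2] for p in np.argwhere(l==k)[:,::-1]],np.float32)
        v=cv2.fitLine(w,2,0,.01,.01).ravel();print(s[k],np.degrees(np.arctan2(v[1],v[0])),w.mean(0))
h=cv2.resize(f["image"][y0:y1,x0:x1],None,fx=5,fy=5)
B=[c for c in blobs(f,(0,150,60),(7,255,255),300)]
for c in B: print(cv2.minAreaRect(c))
print(quad(f,max(B,key=cv2.contourArea),41).tolist())
```

```text
[363  75  47  43 703] 68.389435 [ 526.8425 -389.6137]
[383 134   6  17  76] 16.803156 [ 500.9471  -393.33585]
[390 151  20  39 607] 14.102495 [ 487.90903 -406.70667]
((56.458580017089844, 178.60060119628906), (30.384618759155273, 26.384618759155273), 67.38013458251953)
((433.9615478515625, 141.1923065185547), (76.09306335449219, 32.55527877807617), 11.309932708740234)
((58.22081756591797, 130.82650756835938), (61.39950180053711, 58.22229766845703), 6.842773914337158)
((236.46836853027344, 104.16795349121094), (242.67254638671875, 33.76821517944336), 10.669782638549805)
((591.4246215820312, 135.2662353515625), (37.29499053955078, 160.29464721679688), 27.12130355834961)
[[477.3, -206.6], [501.4, -207.9], [517.4, -385.0], [492.9, -387.5]]
```

```bash
python3 -c "from bench import *;print(finish_job())"
```

```text
the job is handed in; nothing more can be done
None
```

The job is handed in at about 24 s of the 67 s allowed: all four offcuts lie in the pan, the rail has not visibly moved, and the brush is set down where it first stood. The knob measures about 2.95 rad (target 2.97) after one re-grip, because the fingers first closed on the boss under the bar.

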